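# Set the telescopic rack leg to its mark and hold the cam lever shut

### The job

Take the upright handle of the sliding cam lever and pull the spring-loaded rack leg out of its sleeve until the blade on its collar lines up with the brass pointer on the rail. Then, keeping the leg at that mark, slide the cam lever fully home into the collar with the same handle. Finish while still gripping the handle, with the leg at the mark and the lever shut (do not let go: I will tighten the screw), and leave the bottle, the jar and the carton alone.

Things in the scene. Friction and masses are not known exactly. Their poses are not given: they have to be found in the camera images.
- stand: Fixed steel cradle, base plate 150 x 400 x 12 mm, with a square sleeve (34 mm wide, y -190 to -40 mm, top at z 56 mm) and, 55 mm to its +x side, a parallel scale rail (y -40 to +190 mm, top at z 32 mm). Origin on the table, under the centre of the leg's collar when the leg is fully in. +y is the way the leg pulls out; +x is the way the cam lever slides to close.
- mark: Fixed brass pointer saddle on the scale rail, the length mark: a foot 22 mm (x) by 16 mm (y) with an upright 4 mm thick blade, top at z = 52 mm. Origin at table height below the blade, axes parallel to the stand's; its y = 0 plane is the mark.
- index (a point): Outer end of the thin steel blade (4 mm along y) on the +x side of the leg's collar, 44 mm from the leg's centre line, 48 mm above the table. Moves with the leg; the leg is at the mark when this point and mark have the same y in the stand's frame. The collar is 64 mm (x) by 40 mm (y), top at 58 mm, with a screw head to 62 mm on its +x half.
- handle: Round black upright post, 18 mm in diameter, 55 mm high, the handle of the cam lever, which rides across the leg's collar. Origin at the centre of the post's foot, 51 mm above the table (top at 106 mm); z up. It stands 80 mm to the -x side of the leg's centre line with the lever open, 45 mm when closed, always at the same y as the index blade.
- leg (a joint): How far the leg is pulled out, m: 0 fully in (start), 0.13 at its end stop. A return spring in the sleeve pulls it in with 4 N at 0, rising to 7.3 N at 0.13, plus about 1 N of friction; it springs back when let go, with the lever open or closed, because the pinch screw is still loose.
- lever (a joint): How far the cam lever has slid towards closed along the stand's +x, m: 0 fully open, 0.035 fully closed against a stop. Stays where it is left; about 2.5 N of friction.
- sauce: Brown sauce bottle, 64 mm in diameter, 220 mm high, a bystander; origin at its underside.
- jar: Glass jar with steel lid, 70 mm in diameter, 90 mm high, a bystander; origin at its underside.
- carton: Small cardboard carton 100 x 70 x 80 mm, a bystander; origin at its underside.

How it is judged:
By the outcome, as a careful person would: the job done as asked, in the order asked, and still so for the second after the job is handed in, while the arm keeps its last pose, push and grip.
It also fails if it takes over 40 s, if anything falls off the work surface, if the arm or the gripper's body presses on something with over 40 N, if the wrist force passes 120 N, or if a joint passes its speed limit or range.

### The arm

A 6-joint arm with a two-finger parallel gripper is mounted at the origin on the work surface. World frame = base frame: x ahead of the robot, y to its left, z up, the work surface at z = 0. Lengths are in m, angles in degrees, forces in N, time in s.
With the tool pointing down it reaches from about 0.4 to 0.925 m from the base axis. Payload 3.4 kg.
Tool frame: the origin (TCP) lies at the centre of the arm's flange, where the gripper is bolted on; the fingertips stand 173 mm ahead of it and the grasp point (between the pads) lies 155 mm ahead of it; z points along the fingers, y is the line along which they close (so a half turn about z gives the same grasp; the last joint's range is limited). The gripper opens to 85 mm and grips with 20 to 120 N. Pads are 22 mm wide; open, the fingers measure 114 mm over their backs; the gripper's body (76 mm by 85 mm) begins 54 mm behind the grasp point. The pads swing forward as they close: fully open they stand 13 mm farther back than shut.
Start: joints at [63.398, 17.578, 86.31, -0, 76.112, -4.211], TCP at [0.219, 0.532, 0.405] pointing down, gripper open.
Joint ranges: [-179.03, 179.03], [-60, 130.46], [8.19, 133.38], [-81.62, 261.62], [5.75, 156.47], [-153.77, 153.77]. Speed limits (degrees/s): [147.25, 147.25, 180, 180, 180, 180].

### API

Orientations are given as [roll, pitch, yaw] about the fixed x, y, z axes, in that order (R = Rz(yaw) Ry(pitch) Rx(roll)).
In Python, from station import env gives the robot as it stands.
- The arm moves only by the tool drive_tool, never from a script. Its arguments are lists of equal length, an entry for each row: "dp": the shift along the world's x, y, z scaled (see below), a list of three; "rot": the turn, a rotation vector about the world's x, y, z scaled (see below), a list of three; "hand": the gripper's target within -1 to 1 (fully open at 1, half-way at 0, shut at -1). A call has 1 to 12 rows; each row shifts and turns the commanded pose from where the row before left it; what a row does not reach is not made up. The controller multiplies each number of a shift by 30 mm and each number of a turn by 5 degrees. A row lasts 1/12 s, in which the tool goes at most 41.7 mm and 7.16 degrees, less where a joint would pass 70% of its speed; a pose out of reach is approached as far as the arm can. A call with a number of a shift or a turn outside -1 to 1 is refused whole. A call with a gripper value outside its range is refused whole. The fingers move at their own pace and stop on an object; "newtons" is the grip in N (left out, the last holds). Time passes only in rows, so rows that do not move let the fingers close. It gives the time, the measured TCP pose, the force, the opening and the grip force at its end, in the units of the state.
- env.get_obs(): the state, without advancing time (a new reading comes with each control period).
- env.read_camera(name): name is "side" or "top" or "wrist"; returns a dict with "frame" (480x640x3 uint8, red, green, blue), "camera_matrix" (3x3 intrinsics, pixels), "extrinsics" (4x4, takes a point from world to camera coordinates); the wrist camera has in their place "T_tool_cam" (4x4, takes a point from camera to tool coordinates, whose origin is the TCP and whose axes are the flange's). Camera axes: x right, y down, z forward; pixel columns grow to the right and rows downward; lengths in m; the calibration is good to about 2 mm. A picture is of the moment at which its call begins: read the wrist's pose just before it. There is no depth.
- env.finish_job(): hands the job in; it is judged then, once.
Trained networks look in a picture, given as the dict that the camera call returned (one of the last four; its "shot" number tells which), for a name from the list of things; names that differ only in an ending like _2 or _b are one class to them, and where a whole thing is asked for, a point or a joint stands for the part that bears it (a point fixed in the world has none). Each returns a list of dicts, best first, with "conf" (0 to 1); they miss things now and then, are a little off and sometimes report something else, mostly with a low value. They report only what shows in the picture. A call takes as long as a camera call.
- env.silhouettes(query, picture): "pixels" (480x640 bool, what is visible of it).
- env.tip_of(query, picture): "location" ([x, y, z] in m, in the coordinates of the camera as it stood for that picture, good to about 4 mm: a listed point, or the origin of a listed thing).
The state is a dict: "t": time; "joints": joint angles; "qd": joint speeds; "joint_efforts": joint torques, N m; "ee_pos": TCP position; "tool_rot": TCP orientation; "force": force on the tool from outside, world axes, zero at the start; "moment": the same for the moment, N m; "gripper_width": finger opening in m; "grip_force": force on a finger pad.
Only numpy, scipy, OpenCV 4.12 (cv2) and the standard library are available. Lean on these libraries where they do the work, as an engineer would, in place of code of your own. Each camera call takes 0.05 s, during which the arm holds its last target. There are 200 camera calls.

## Working session

There is one attempt and no reset: what is moved stays moved. The work goes in short steps, Python scripts to look and compute and a tool call to move; the robot and the scene stay as the last step left them, time stands still between calls to the robot, and variables do not carry over. Pictures are saved under pics/ and viewed, at most 10 in all, crops included, and the job is handed in when it is done.

Besides the shell and the picture viewer there is one more tool, called as name(argument=value, ...), one argument or row to a line, values as JSON. drive_tool: Moves the arm, as the interface text tells. Its arguments: {"type":"object","properties":{"dp":{"type":"array","items":{"type":"array","items":{"type":"number","minimum":-1,"maximum":1}}},"rot":{"type":"array","items":{"type":"array","items":{"type":"number","minimum":-1,"maximum":1}}},"hand":{"type":"array","items":{"type":"number"}},"newtons":{"type":"number"}},"required":["dp","rot","hand"]}

```bash
mkdir -p pics; cat > h.py <<'E'
from station import env
import numpy as np, cv2
def world(cam,loc):
    E=np.array(cam["extrinsics"]); return np.linalg.inv(E)@np.r_[loc,1]
def px(cam,P):
    c=np.array(cam["extrinsics"])@np.r_[P,1]; u=np.array(cam["camera_matrix"])@c[:3]; return u[:2]/u[2]
E
python3 - <<'E'
from h import *
o=env.get_obs(); print(o["t"],o["ee_pos"],o["tool_rot"],o["force"])
for n in("top","side"):
    c=env.read_camera(n); cv2.imwrite(f"pics/{n}0.png",c["frame"][:,:,::-1])
    print(n,np.round(np.linalg.inv(c["extrinsics"])[:3,3],3))
    for q in("stand","mark","index","handle","sauce","jar","carton"):
        for d in env.tip_of(q,c)[:2]: 
            w=world(c,d["location"])[:3]; print(q,round(d["conf"],2),np.round(w,4),np.round(px(c,w)))
E
```

```text
0.0 [0.21890504 0.53133478 0.40380306] [-1.79887353e+02 -8.09923154e-03  1.57609179e+02] [ 0.27799525 -0.04488751 -0.18522335]
top [0.456 0.005 1.004]
stand 0.87 [ 5.688e-01 -1.106e-01  3.000e-04] [408. 288.]
stand 0.19 [ 6.563e-01 -3.570e-02 -3.000e-04] [364. 240.]
mark 0.46 [ 6.504e-01 -3.470e-02 -4.000e-04] [363. 243.]
index 0.67 [ 0.6146 -0.1212  0.049 ] [417. 257.]
handle 0.75 [ 0.7303 -0.1036 -0.001 ] [401. 199.]
handle 0.65 [ 0.4999 -0.0858  0.0458] [398. 327.]
sauce 0.59 [ 6.304e-01 -3.213e-01  5.000e-04] [527. 251.]
jar 0.62 [ 0.7287 -0.1048  0.0024] [402. 199.]
jar 0.21 [ 0.6292 -0.3232 -0.0008] [528. 252.]
carton 0.58 [0.6957 0.1396 0.0033] [265. 219.]
side [ 0.355 -0.635  0.862]
stand 0.96 [ 0.5634 -0.118  -0.001 ] [314. 299.]
mark 0.47 [ 0.6564 -0.0355 -0.0013] [339. 258.]
index 0.93 [ 0.6128 -0.1231  0.0465] [338. 281.]
index 0.48 [ 0.7027  0.1408 -0.0011] [327. 200.]
handle 0.54 [ 0.5019 -0.0884  0.0528] [281. 283.]
sauce 0.8 [ 0.6267 -0.3202 -0.0033] [385. 373.]
sauce 0.47 [ 0.5672 -0.1144 -0.0022] [315. 298.]
jar 0.8 [ 0.7311 -0.1033  0.001 ] [382. 270.]
carton 0.59 [0.6998 0.1379 0.0026] [327. 201.]
```

View pics/top0.png

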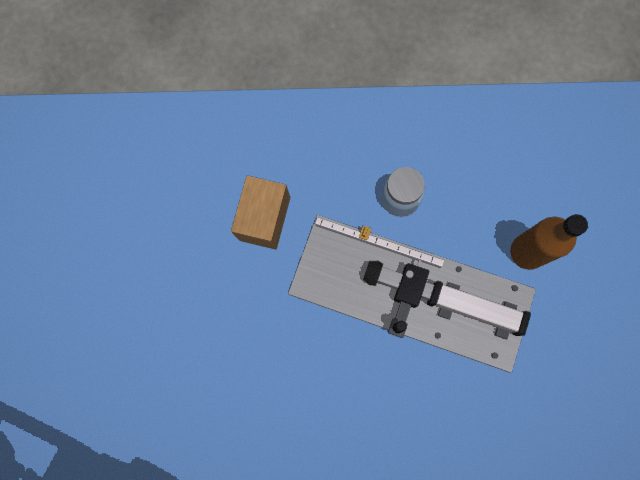

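View pics/side0.png

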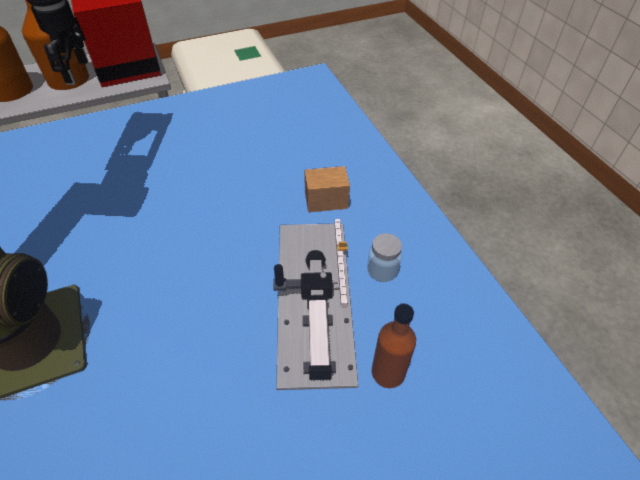

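The stand lies with its sleeve at lower right of the top view and its rail at the upper side. The handle is at about (400,327), the pointer at (364,233) and the collar at (412,285), with the leg pulling out up-left. Next I'll refine the stand's yaw and the handle position.

```bash
cat >> h.py <<'E'
from scipy.optimize import least_squares
def ray(cam,uv,z):
    E=np.linalg.inv(cam["extrinsics"]); d=E[:3,:3]@np.linalg.inv(cam["camera_matrix"])@np.r_[uv,1]; o=E[:3,3]
    return o+d*(z-o[2])/d[2]
def S(yaw): 
    c,s=np.cos(yaw),np.sin(yaw); return np.array([[c,-s],[s,c]])
E
python3 - <<'E'
from h import *
H=[]
for n in("top","side"):
    c=env.read_camera(n)
    m=env.silhouettes("stand",c)[0]["pixels"].astype(np.uint8)
    p=np.argwhere(m)[:,::-1]
    hull=cv2.convexHull(p.astype(np.int32))[:,0]
    w=np.array([ray(c,u,0.012)[:2] for u in hull])
    (cx,cy),sz,a=cv2.minAreaRect((w*1000).astype(np.float32)); print(n,"plate",cx,cy,sz,a)
    if n=="top":
        K=np.array([ray(c,u,0.012)[:2] for u in [(317,215),(289,293),(512,371.5),(534.5,289)]])
        print(np.round(K,4),K.mean(0))
        for i,j in((1,2),(0,3)): d=K[i]-K[j]; print("yaw",np.degrees(np.arctan2(-d[0],d[1])))
    for q in("handle","mark","index"):
      for s in env.silhouettes(q,c)[:2]:
        p=np.argwhere(s["pixels"])[:,::-1]; print(n,q,round(s["conf"],2),len(p),p.mean(0),p.min(0),p.max(0))
      for d in env.tip_of(q,c)[:2]: print(q,round(d["conf"],2),np.round(world(c,d["location"])[:3],4))
E
```

```text
Traceback (most recent call last):
IndexError: list index out of range
```

```bash
cat > m.py <<'E'
from h import *
for n in("top","side"):
    c=env.read_camera(n)
    for s in env.silhouettes("stand",c)[:1]:
        p=np.argwhere(s["pixels"])[:,::-1]
        hull=cv2.convexHull(p.astype(np.int32))[:,0]
        w=np.array([ray(c,u,0.012)[:2] for u in hull])
        print(n,"plate",s["conf"],cv2.minAreaRect((w*1000).astype(np.float32)))
    if n=="top":
        K=np.array([ray(c,u,0.012)[:2] for u in [(317,215),(289,293),(512,371.5),(534.5,289)]])
        print(np.round(K,4),K.mean(0))
        for i,j in((1,2),(0,3)): d=K[i]-K[j]; print("yaw",np.degrees(np.arctan2(-d[0],d[1])),np.linalg.norm(d))
    for q in("handle","mark","index"):
      for s in env.silhouettes(q,c)[:2]:
        p=np.argwhere(s["pixels"])[:,::-1]; print(n,q,round(s["conf"],2),len(p),p.mean(0),p.min(0),p.max(0))
      for d in env.tip_of(q,c)[:2]: print(q,round(d["conf"],2),np.round(world(c,d["location"])[:3],4))
E
python3 m.py
```

```text
top plate 0.85 ((559.3549194335938, -114.34617614746094), (403.5215759277344, 156.57693481445312), 69.74846649169922)
[[ 0.7     0.0469]
 [ 0.5621  0.0966]
 [ 0.425  -0.2766]
 [ 0.5625 -0.3249]] [ 0.56240648 -0.11451664]
yaw -20.173683709305568 0.3975800322461523
yaw -20.29019074814608 0.39637126648578347
top handle 0.66 123 [399.08130081 326.66666667] [393 321] [405 332]
handle 0.41 [ 0.4989 -0.0839  0.0489]
top mark 0.62 115 [364.95652174 232.10434783] [360 226] [370 238]
top mark 0.17 1706 [402.86987104 191.66236811] [381 167] [424 216]
mark 0.52 [ 0.6584 -0.0332  0.0011]
top index 0.67 2388 [401.15536013 289.09589615] [363 260] [434 337]
index 0.62 [ 0.612  -0.1213  0.0483]
side plate 0.91 ((559.8538818359375, -108.41525268554688), (415.94921875, 159.81332397460938), 69.78474426269531)
side handle 0.53 210 [278.51428571 275.27142857] [274 264] [284 286]
handle 0.44 [ 0.5014 -0.0862  0.0517]
side mark 0.63 85 [342.2        246.15294118] [337 242] [347 250]
side mark 0.46 1831 [326.21682141 188.24904424] [304 166] [349 211]
mark 0.48 [ 0.6571 -0.0343 -0.0023]
side index 0.71 1590 [306.94968553 277.09559748] [273 248] [336 298]
index 0.64 [ 0.6122 -0.1227  0.0509]
```

drive_tool(
  dp=[
    [0.39,-0.86,0],
    [0.39,-0.86,0],
    [0.39,-0.86,0],
    [0.39,-0.86,0],
    [0.39,-0.86,0],
    [0.39,-0.86,0],
    [0.39,-0.86,0],
    [0.39,-0.86,0],
    [0.39,-0.86,0],
    [0.39,-0.86,0],
    [0.39,-0.86,0],
    [0.39,-0.86,0],
  ],
  rot=[
    [0,0,0.44],
    [0,0,0],
    [0,0,0],
    [0,0,0],
    [0,0,0],
    [0,0,0],
    [0,0,0],
    [0,0,0],
    [0,0,0],
    [0,0,0],
    [0,0,0],
    [0,0,0],
  ],
  hand=[1,1,1,1,1,1,1,1,1,1,1,1],
)

```text
t: 2.7
ee_pos: [0.3597, 0.2208, 0.4049]
tool_rot: [180.0, 0.0, 159.8]
force: [-0.0, 0.0, 0.8]
gripper_width: 0.0853
grip_force: 0.0
```

drive_tool(
  dp=[
    [0.39,-0.86,0],
    [0.39,-0.86,0],
    [0.39,-0.86,0],
    [0.39,-0.86,0],
    [0.39,-0.86,0],
    [0.39,-0.86,0],
    [0.39,-0.86,0],
    [0.39,-0.86,0],
    [0.39,-0.86,0],
    [0.39,-0.86,0],
    [0.39,-0.86,0],
    [0.39,-0.86,0],
  ],
  rot=[
    [0,0,0],
    [0,0,0],
    [0,0,0],
    [0,0,0],
    [0,0,0],
    [0,0,0],
    [0,0,0],
    [0,0,0],
    [0,0,0],
    [0,0,0],
    [0,0,0],
    [0,0,0],
  ],
  hand=[1,1,1,1,1,1,1,1,1,1,1,1],
)

```text
t: 3.7
ee_pos: [0.5002, -0.089, 0.4048]
tool_rot: [180.0, 0.0, 159.8]
force: [0.2, 0.1, 0.2]
gripper_width: 0.0855
grip_force: 0.0
```

```bash
cat >> h.py <<'E'
from scipy.spatial.transform import Rotation as Ro
def wrist():
    o=env.get_obs(); c=env.read_camera("wrist")
    T=np.eye(4); T[:3,:3]=Ro.from_euler("xyz",o["tool_rot"],degrees=True).as_matrix(); T[:3,3]=o["ee_pos"]
    c["extrinsics"]=np.linalg.inv(T@np.array(c["T_tool_cam"])); return o,c
E
python3 - <<'E'
from h import *
o,c=wrist(); print(o["t"],o["ee_pos"],o["tool_rot"],o["joints"],np.linalg.inv(c["extrinsics"])[:3,3])
cv2.imwrite("pics/w1.png",c["frame"][:,:,::-1])
for q in("handle","index","mark","stand"):
    for s in env.silhouettes(q,c)[:1]:
        p=np.argwhere(s["pixels"])[:,::-1]; print(q,round(s["conf"],2),len(p),p.mean(0),p.min(0),p.max(0))
    for d in env.tip_of(q,c)[:1]: w=world(c,d["location"])[:3]; print(q,round(d["conf"],2),np.round(w,4),px(c,w))
E
```

```text
3.7 [ 0.50019558 -0.08898842  0.4048484 ] [1.79992197e+02 1.80000119e-02 1.59794230e+02] [-1.48548017e+01  1.22183878e+01  9.40305105e+01  6.34427975e-03
  7.37324525e+01 -8.46508087e+01] [ 0.4239346  -0.06005443  0.37534959]
handle 0.76 573 [328.36998255 222.15357766] [318 206] [339 238]
handle 0.7 [ 0.4978 -0.0836  0.0532] [328.15637736 212.48579836]
index 0.68 5464 [341.47144949 267.46943631] [296 201] [403 315]
index 0.59 [ 0.6136 -0.1285  0.0462] [325.85385077 317.49107365]
mark 0.73 243 [413.73251029 324.08230453] [407 314] [420 336]
mark 0.8 [ 0.6548 -0.034   0.0011] [406.48302862 302.62314572]
stand 0.92 40354 [321.58660851 257.9024632 ] [142 200] [501 321]
stand 0.62 [ 0.5701 -0.1104 -0.0008] [327.35060738 263.44512087]
```

View pics/w1.png

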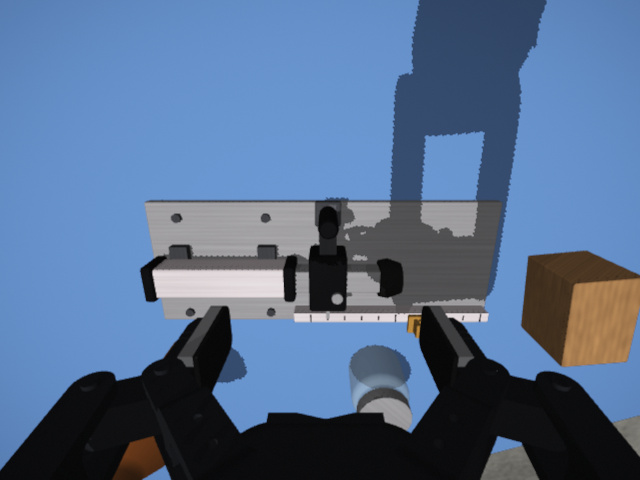

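The wrist view shows the plate edges level at row 201, so the yaw is right. The post's foot is at about (328,212) and its top at about (328,228), with the pointer at (414,324) and the collar around (328,280).

```bash
python3 - <<'E'
from h import *
o,c=wrist(); t=env.read_camera("top"); s=env.read_camera("side")
print("w",ray(c,(328.3,227.8),.106),ray(c,(328.3,222),.0785))
print("t",ray(t,(399.1,326.7),.090))
print("s",ray(s,(278.5,275.3),.0785))
A=np.array([ray(c,u,.012)[:2] for u in((146,201),(501,201),(488,321),(160,319))]); d=A[1]-A[0]; print(A,np.degrees(np.arctan2(-d[0],d[1])))
for z in(.04,):print("mark", ray(c,(413.7,324),z),ray(t,(365,232),z),ray(s,(342.2,246),z))
E
```

```text
w [ 0.49721637 -0.08163134  0.106     ] [ 0.49952706 -0.08216331  0.0785    ]
t [ 0.49814927 -0.08371852  0.09      ]
s [ 0.4986032  -0.08681716  0.0785    ]
[[ 0.42419603 -0.26980241]
 [ 0.56011937  0.10125644]
 [ 0.70744533  0.05755631]
 [ 0.5624128  -0.32926322]] -20.11839221755657
mark [ 0.65959403 -0.03365756  0.04      ] [ 0.66163454 -0.03617692  0.04      ] [ 0.66161155 -0.03733442  0.04      ]
```

drive_tool(
  dp=[
    [-0.07,0.18,-0.69],
    [0,0,-0.69],
    [0,0,-0.69],
    [0,0,-0.69],
    [0,0,-0.69],
    [0,0,-0.69],
    [0,0,-0.69],
    [0,0,-0.67],
    [0,0,0],
  ],
  rot=[
    [0,0,0],
    [0,0,0],
    [0,0,0],
    [0,0,0],
    [0,0,0],
    [0,0,0],
    [0,0,0],
    [0,0,0],
    [0,0,0],
  ],
  hand=[1,1,1,1,1,1,1,1,1],
)

```text
t: 5.05
ee_pos: [0.4962, -0.0814, 0.2366]
tool_rot: [-180.0, -0.4, 159.8]
force: [-0.7, 0.2, 0.5]
gripper_width: 0.0853
grip_force: 0.0
```

```bash
python3 - <<'E'
from h import *
o,c=wrist(); print(o["t"],o["ee_pos"],o["force"])
cv2.imwrite("pics/w2.png",c["frame"][:,:,::-1])
for q in("handle","index","mark"):
    for d in env.tip_of(q,c)[:1]: w=world(c,d["location"])[:3]; print(q,round(d["conf"],2),np.round(w,4),px(c,w))
E
```

```text
5.05 [ 0.49616943 -0.08143888  0.23663945] [-0.71547898  0.24985772  0.52082184]
handle 0.84 [ 0.4991 -0.0854  0.053 ] [318.30341323 305.27865592]
```

View pics/w2.png

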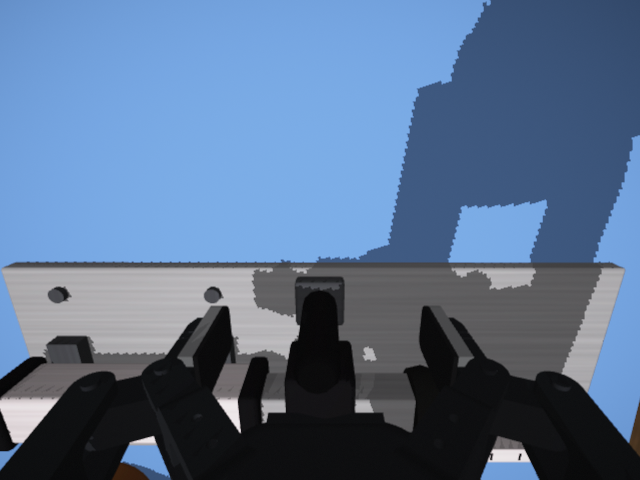

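The post stands between the open pads at (318,320), and the mid-gap is at about column 325. I'll nudge 2–3 mm to centre it, then close.

drive_tool(
  dp=[
    [0.03,-0.08,0],
    [0,0,0],
    [0,0,0],
    [0,0,0],
    [0,0,0],
    [0,0,0],
    [0,0,0],
    [0,0,0],
    [0,0,0],
    [0,0,0],
  ],
  rot=[
    [0,0,0],
    [0,0,0],
    [0,0,0],
    [0,0,0],
    [0,0,0],
    [0,0,0],
    [0,0,0],
    [0,0,0],
    [0,0,0],
    [0,0,0],
  ],
  hand=[1,1,-1,-1,-1,-1,-1,-1,-1,-1],
  newtons=70,
)

```text
t: 6.08
ee_pos: [0.4984, -0.0849, 0.2399]
tool_rot: [-179.9, -0.0, 159.8]
force: [-2.2, -3.9, 5.2]
gripper_width: 0.0161
grip_force: 68.2
```

drive_tool(
  dp=[
    [0.086,0.235,0],
    [0.086,0.235,0],
    [0.086,0.235,0],
    [0.086,0.235,0],
    [0.086,0.235,0],
    [0.086,0.235,0],
    [0.086,0.235,0],
    [0.086,0.235,0],
    [0.086,0.235,0],
    [0.086,0.235,0],
    [0.086,0.235,0],
    [0.086,0.235,0],
  ],
  rot=[
    [0,0,0],
    [0,0,0],
    [0,0,0],
    [0,0,0],
    [0,0,0],
    [0,0,0],
    [0,0,0],
    [0,0,0],
    [0,0,0],
    [0,0,0],
    [0,0,0],
    [0,0,0],
  ],
  hand=[-1,-1,-1,-1,-1,-1,-1,-1,-1,-1,-1,-1],
)

```text
t: 7.08
ee_pos: [0.5294, -0.0006, 0.2399]
tool_rot: [-179.9, 0.0, 159.8]
force: [-2.8, -6.7, 5.1]
gripper_width: 0.0163
grip_force: 68.5
```

drive_tool(
  dp=[
    [0,0,0],
    [0,0,0],
    [0,0,0],
  ],
  rot=[
    [0,0,0],
    [0,0,0],
    [0,0,0],
  ],
  hand=[-1,-1,-1],
)

```text
t: 7.33
ee_pos: [0.5294, -0.0005, 0.2399]
tool_rot: [-179.9, 0.0, 159.9]
force: [-1.7, -4.6, 5.1]
gripper_width: 0.0167
grip_force: 68.5
```

```bash
cat > k.py <<'E'
import sys
from h import *
Y=np.array([.3444,.9388]); X=np.array([.9388,-.3444])
tag=sys.argv[1]; o=env.get_obs(); print(o["t"],o["ee_pos"],o["ee_pos"][:2]@Y,o["force"])
for n in("top","side"):
    c=env.read_camera(n); f=c["frame"]; 
    for q in("mark","index","handle"):
        for d in env.tip_of(q,c)[:2]:
            w=world(c,d["location"])[:3]; print(n,q,round(d["conf"],2),np.round(w,4),"xy",np.round([w[:2]@X,w[:2]@Y],4))
    p=px(c,[.66,-.036,.05]).astype(int); a,b=max(p[1]-38,0),max(p[0]-50,0)
    cv2.imwrite(f"pics/{n}{tag}.png",cv2.resize(f[a:a+75,b:b+100,::-1],None,fx=7,fy=7,interpolation=cv2.INTER_CUBIC)); print("crop",b,a)
E
python3 k.py 3; python3 - <<'E'
import cv2,numpy as np
a=cv2.imread("pics/top3.png");b=cv2.imread("pics/side3.png")
cv2.imwrite("pics/c3.png",cv2.resize(np.hstack([a,b]),(800,300)))
E
```

```text
7.3333 [ 5.29446392e-01 -4.65275511e-04  2.39916275e-01] 0.18190453682891694 [-1.69963369 -4.59466866  5.07939882]
top mark 0.63 [ 0.6559 -0.0334 -0.0009] xy [0.6272 0.1945]
crop 315 193
side mark 0.45 [ 0.6565 -0.0348  0.002 ] xy [0.6283 0.1934]
side index 0.83 [ 0.6434 -0.0401  0.0483] xy [0.6179 0.184 ]
crop 291 204
```

View pics/c3.png

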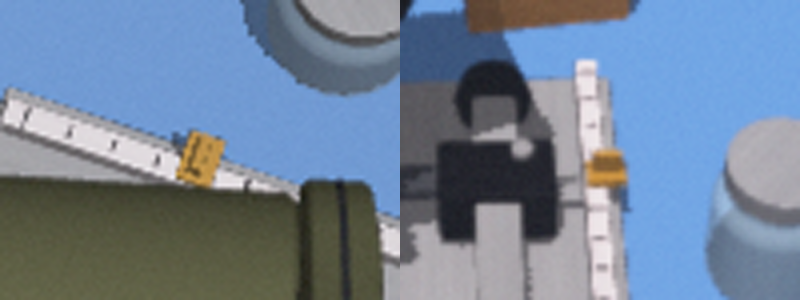

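The side view shows the collar blade at about (570,185) in the composite, still short of the brass pointer at (607,168). The arm hides it in the top view, so I'll average several side shots.

```bash
cat > avg.py <<'E'
import sys
from h import *
Y=np.array([.3444,.9388]); X=np.array([.9388,-.3444])
N=int(sys.argv[1]); R={"mark":[],"index":[]}; F=0
for i in range(N):
    c=env.read_camera("side"); F=F+c["frame"].astype(float)/N
    for q in R:
        for d in env.tip_of(q,c)[:1]:
            w=world(c,d["location"])[:3]
            if d["conf"]>.3 and abs(w[0]-.65)<.05: R[q].append([w[:2]@X,w[:2]@Y,w[2]])
o=env.get_obs(); print(o["t"],"ee",np.round([o["ee_pos"][:2]@X,o["ee_pos"][:2]@Y],4),o["force"])
m={}
for q,v in R.items():
    v=np.array(v); m[q]=np.median(v,0); print(q,len(v),m[q].round(4),v.mean(0).round(4),v.std(0).round(4))
print("gap",m["mark"][1]-m["index"][1])
# where the mark's blade top and index should fall
B=m["mark"]; np.save("avg.npy",F)
g=lambda x,y,z: px(c,[*(X*x+Y*y),z]).round(2)
print("pred mark top",g(B[0],B[1],.052),"index",g(*m["index"]),"1cm y",g(B[0],B[1]+.01,.052))
cv2.imwrite(sys.argv[2],cv2.resize(F[225:275,300:366,::-1].astype(np.uint8),None,fx=12,fy=12,interpolation=cv2.INTER_CUBIC))
E
python3 avg.py 10 pics/a1.png
```

```text
9.2333 ee [0.4972 0.1816] [-2.41152068 -4.75997177  5.63781805]
mark 10 [ 0.6306  0.1925 -0.0013] [ 0.6303  0.1928 -0.0016] [0.0014 0.0012 0.0012]
index 10 [0.6168 0.1843 0.0473] [0.6165 0.1841 0.0474] [0.0011 0.0009 0.0016]
gap 0.008194215563965684
pred mark top [340.9  242.68] index [334.74 247.11] 1cm y [340.59 239.16]
```

View pics/a1.png

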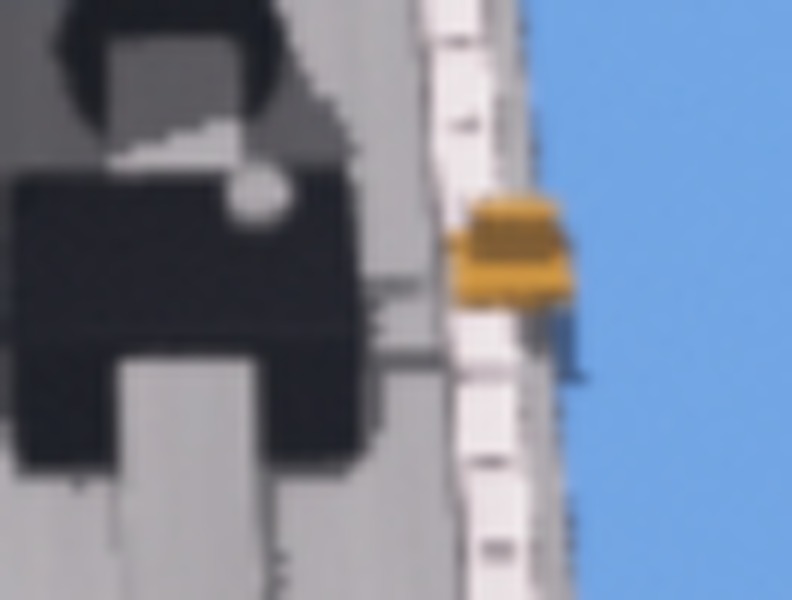

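The averaged side view shows the pointer's blade top at about raw (342.6,241.5) and the collar blade at about (334,247), so roughly 8 mm remain. I'll compute the gap from these pixels as a cross-check.

```bash
python3 - <<'E'
from h import *
Y=np.array([.3444,.9388]); X=np.array([.9388,-.3444])
c=env.read_camera("side")
for n,u,z in(("m",(342.6,241.5),.052),("mfoot front",(342.4,225+304/12-.5),.032),("i",(333.5,246.9),.048),("i",(333.5,246.9),.051),("collar L top back",(302,225+172/12-.5),.058),("collar front top",(315,225+355/12-.5),.058)):
    p=ray(c,u,z)[:2]; print(n,z,p@X,p@Y)
F=np.load("avg.npy")
for x in(331,332,333,334): print(x,F[243:258,x].mean(1).round())
for x in(341,342,343): print(x,F[238:252,x,0].round(),F[238:252,x,2].round())
E
```

```text
m 0.052 0.6345180638635864 0.1956921244239699
mfoot front 0.032 0.6344741009505229 0.1884074923706278
i 0.048 0.6140968537358019 0.1843712756034742
i 0.051 0.6138662464748176 0.18194323643946958
collar L top back 0.058 0.5460334389279441 0.20094906829094725
collar front top 0.058 0.5729943576863119 0.15788319380048157
331 [171. 171. 171. 170. 165. 121. 114. 108. 140. 119. 140. 106.  91.  99.
 102.]
332 [173. 174. 173. 173. 166. 118. 122. 153. 168. 163. 164. 116. 102. 147.
 159.]
333 [174. 174. 174. 173. 166. 124. 128. 164. 173. 173. 168. 117. 106. 158.
 171.]
334 [173. 174. 173. 173. 166. 130. 138. 167. 175. 175. 169. 118. 106. 161.
 173.]
341 [199. 195. 211. 210. 200. 147. 128. 129. 138. 195. 202. 174. 173. 228.] [194. 190. 201. 157.  89.  58.  53.  53.  55.  64.  66.  64. 109. 215.]
342 [180. 179. 186. 198. 197. 143. 127. 129. 138. 195. 199. 164. 154. 200.] [179. 179. 179. 140.  84.  57.  53.  54.  55.  65.  66.  60.  92. 186.]
343 [175. 175. 177. 190. 198. 148. 129. 128. 139. 194. 200. 165. 136. 133.] [179. 180. 174. 133.  82.  57.  54.  53.  56.  63.  67.  60.  73. 121.]
```

drive_tool(
  dp=[
    [0.06,0.16,0],
    [0.05,0.14,0],
    [0,0,0],
    [0,0,0],
  ],
  rot=[
    [0,0,0],
    [0,0,0],
    [0,0,0],
    [0,0,0],
  ],
  hand=[-1,-1,-1,-1],
)

```text
t: 9.62
ee_pos: [0.5327, 0.0084, 0.2399]
tool_rot: [-179.9, 0.0, 159.8]
force: [-1.1, -5.3, 4.7]
gripper_width: 0.0164
grip_force: 68.5
```

```bash
python3 avg.py 10 pics/a2.png; python3 - <<'E'
from h import *
Y=np.array([.3444,.9388]); X=np.array([.9388,-.3444])
F=np.load("avg.npy"); c=env.read_camera("side")
for x in(333,334,335): print(x,F[238:256,x].mean(1).round())
g=lambda x,y,z: px(c,[*(X*x+Y*y),z])
# slope of constant-y lines and of blade fronts, rows
for y in(.190,.192,.194): print(y,g(.6165,y-.002,.051),g(.6345,y-.002,.052))
# top view, early picture: rail/mark/index geometry
t=cv2.imread("pics/top0.png")
cv2.imwrite("pics/t0c.png",cv2.resize(t[215:290,350:450],None,fx=8,fy=8,interpolation=cv2.INTER_CUBIC))
E
```

```text
11.1167 ee [0.4972 0.1912] [-2.52621596 -5.44606201  4.76034195]
mark 10 [ 6.296e-01  1.944e-01 -2.000e-04] [6.298e-01 1.937e-01 2.000e-04] [0.0011 0.0015 0.0018]
index 10 [0.6169 0.1936 0.0481] [0.6171 0.1932 0.0481] [0.0011 0.001  0.001 ]
gap 0.0008350207204536053
pred mark top [340.37 242.  ] index [334.55 243.57] 1cm y [340.07 238.5 ]
333 [174. 173. 173. 174. 173. 168. 143. 114. 146. 168. 173. 173. 167. 117.
 104. 159. 171. 172.]
334 [170. 169. 171. 171. 171. 169. 147. 124. 151. 170. 173. 173. 168. 118.
 112. 161. 173. 174.]
335 [154. 151. 156. 156. 155. 164. 162. 157. 163. 168. 169. 170. 165. 124.
 148. 168. 171. 173.]
0.19 [334.53928652 244.71166712] [342.82423709 244.22551707]
0.192 [334.4857582  244.00108247] [342.76037332 243.5152587 ]
0.194 [334.43236294 243.29226422] [342.69666837 242.80676662]
```

View pics/a2.png

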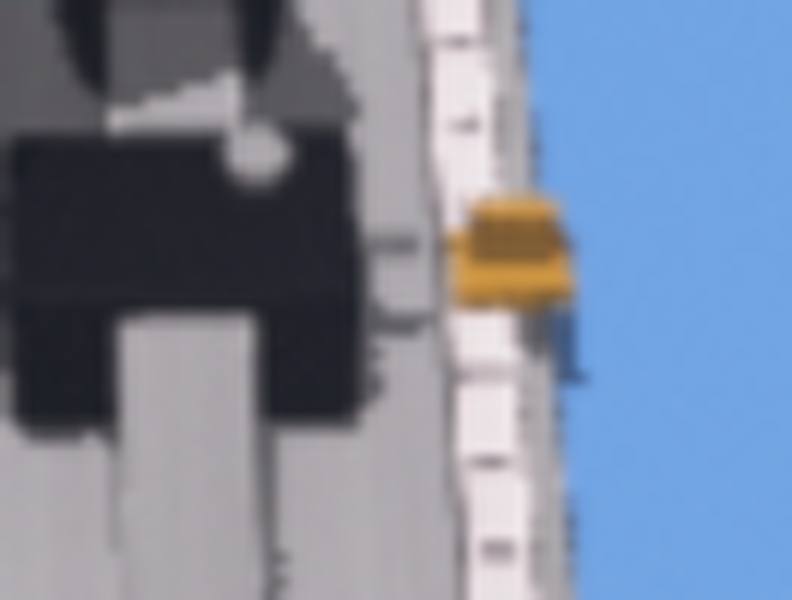

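View pics/t0c.png

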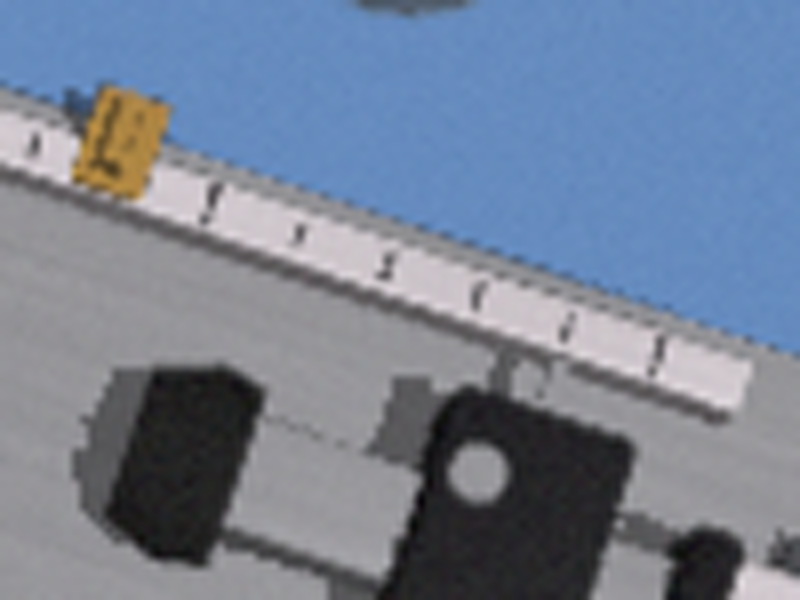

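In the averaged view the collar blade's front face is at rows 244–246 and the pointer's top front edge is at row 242.8. They are nearly aligned, perhaps 1–3 mm short. I'll settle it using the collar's top back edge, whose height (58 mm) and offset (20 mm) are known.

```bash
python3 - <<'E'
from h import *
Y=np.array([.3444,.9388]); X=np.array([.9388,-.3444])
F=np.load("avg.npy"); c=env.read_camera("side"); G=F.mean(2)
def edge(x,a,b):
    v=G[a:b,x]; hi,lo=v[:2].mean(),v[-2:].mean(); return a-.5+((v-lo)/(hi-lo)).sum(),hi,lo
for x in(303,305,307,308,326,327):
    r,hi,lo=edge(x,231,242); p=ray(c,(x,r),.058)[:2]; print(x,round(r,2),hi.round(),lo.round(),"x",(p@X).round(4),"index y",(p@Y-.02).round(4))
for x in(341,342,343,344):
    v=F[240:247,x,0]; r=239.5+2+ (v[2:]-128).clip(0,70).sum()/70; p=ray(c,(x,r),.052)[:2]; print("mark",x,r.round(2),(p@X).round(4),(p@Y+.002).round(4))
# top view, early: collar and mark
t=cv2.imread("pics/top0.png"); tc=env.read_camera("top")
cv2.imwrite("pics/t1.png",cv2.resize(t[240:315,380:455],None,fx=8,fy=8,interpolation=cv2.INTER_CUBIC))
g=t.mean(2); dark=(g<60).astype(np.uint8); n,l,st,ce=cv2.connectedComponentsWithStats(dark[262:310,392:432]); print(st,ce.round(1))
hs=cv2.cvtColor(t,cv2.COLOR_BGR2HSV); m=(hs[...,0]>10)&(hs[...,0]<30)&(hs[...,1]>100); m[:,:350]=0; m[:,385:]=0
q=np.argwhere(m)[:,::-1]; u=q.mean(0); print("brass",len(q),u,[ (ray(tc,u,z)[:2]@Y).round(4) for z in(.036,.045,.052)])
E
```

```text
303 235.64 92.0 37.0 x 0.5484 index y 0.19
305 235.91 89.0 36.0 x 0.5527 index y 0.1891
307 243.08 52.0 37.0 x 0.5567 index y 0.1686
308 248.26 48.0 37.0 x 0.5585 index y 0.1542
326 235.06 92.0 39.0 x 0.5988 index y 0.1902
327 235.01 94.0 40.0 x 0.601 index y 0.1902
mark 341 242.91 0.6308 0.1938
mark 342 242.82 0.633 0.194
mark 343 242.92 0.6351 0.1937
mark 344 242.93 0.6373 0.1936
[[  0   0  40  48 966]
 [  2   2  35  44 915]
 [ 35  33   5  11  35]
 [  7  43   1   2   2]
 [  6  46   1   2   2]] [[19.1 22.6]
 [19.3 23.7]
 [37.5 39.3]
 [ 7.  43.5]
 [ 6.  46.5]]
brass 110 [364.51818182 232.5       ] [np.float64(0.1945), np.float64(0.1942), np.float64(0.194)]
```

drive_tool(
  dp=[
    [0.025,0.069,0],
    [0,0,0],
    [0,0,0],
    [0,0,0],
  ],
  rot=[
    [0,0,0],
    [0,0,0],
    [0,0,0],
    [0,0,0],
  ],
  hand=[-1,-1,-1,-1],
)

```text
t: 11.6
ee_pos: [0.5334, 0.0102, 0.2399]
tool_rot: [-179.9, 0.0, 159.8]
force: [-2.0, -5.6, 6.3]
gripper_width: 0.0167
grip_force: 68.5
```

```bash
python3 avg.py 6 pics/a3.png; python3 - <<'E'
import numpy as np
F=np.load("avg.npy").mean(2)
for x in(332,333,334): print(x,F[240:250,x].round())
E
```

```text
12.5 ee [0.4972 0.1933] [-2.79008522 -6.88646288  4.96119807]
mark 5 [ 0.628   0.1937 -0.0009] [ 0.6285  0.1931 -0.0008] [0.0015 0.0013 0.0012]
index 6 [0.6167 0.1958 0.0472] [0.6168 0.1955 0.0475] [0.0011 0.0011 0.0016]
gap -0.0020961663342183023
pred mark top [339.66 242.28] index [334.36 243.06] 1cm y [339.36 238.77]
332 [174. 173. 170. 154. 122. 136. 166. 171. 172. 166.]
333 [172. 174. 170. 154. 123. 137. 166. 172. 173. 168.]
334 [171. 171. 169. 156. 127. 141. 166. 173. 173. 168.]
```

The blade's front edge is now at row 243.2, against 243.4 expected when aligned. Next I'll slide the lever closed.

drive_tool(
  dp=[
    [0.11,-0.04,0],
    [0.11,-0.04,0],
    [0.11,-0.04,0],
    [0.11,-0.04,0],
    [0.11,-0.04,0],
    [0.11,-0.04,0],
    [0.11,-0.04,0],
    [0.11,-0.04,0],
    [0.11,-0.04,0],
    [0.1,-0.037,0],
    [0,0,0],
    [0,0,0],
  ],
  rot=[
    [0,0,0],
    [0,0,0],
    [0,0,0],
    [0,0,0],
    [0,0,0],
    [0,0,0],
    [0,0,0],
    [0,0,0],
    [0,0,0],
    [0,0,0],
    [0,0,0],
    [0,0,0],
  ],
  hand=[-1,-1,-1,-1,-1,-1,-1,-1,-1,-1,-1,-1],
)

```text
t: 13.5
ee_pos: [0.5629, -0.0009, 0.2399]
tool_rot: [-179.8, -0.5, 159.8]
force: [-11.3, -2.0, 14.7]
gripper_width: 0.0164
grip_force: 69.6
```

drive_tool(
  dp=[
    [0.03,-0.011,0],
    [0.03,-0.011,0],
    [0,0,0],
    [0,0,0],
  ],
  rot=[
    [0,0,0],
    [0,0,0],
    [0,0,0],
    [0,0,0],
  ],
  hand=[-1,-1,-1,-1],
)

```text
t: 13.83
ee_pos: [0.5634, -0.0011, 0.2399]
tool_rot: [-179.8, -0.7, 159.8]
force: [-15.2, -0.7, 17.8]
gripper_width: 0.0164
grip_force: 70.0
```

```bash
python3 avg.py 8 pics/a4.png; python3 - <<'E'
import numpy as np
F=np.load("avg.npy").mean(2)
for x in(332,333,334): print(x,F[240:250,x].round())
E
```

```text
15.0333 ee [0.5292 0.193 ] [-15.59896112  -0.8069645   17.01528712]
mark 7 [ 0.6298  0.1938 -0.001 ] [0.6285 0.1936 0.006 ] [0.0042 0.0009 0.0172]
index 8 [0.617  0.195  0.0484] [0.6173 0.1948 0.0485] [0.0019 0.0007 0.0013]
gap -0.0012390536315650402
pred mark top [340.5  242.23] index [334.53 242.99] 1cm y [340.19 238.72]
332 [168. 172. 171. 165. 125. 124. 162. 170. 172. 166.]
333 [171. 173. 172. 166. 126. 125. 163. 172. 174. 168.]
334 [170. 171. 170. 166. 130. 131. 164. 172. 173. 172.]
```

```bash
cat > hd.py <<'E'
from h import *
Y=np.array([.3444,.9388]); X=np.array([.9388,-.3444])
for i in range(4):
  o,w=wrist(); s=env.read_camera("side")
  for n,c in(("w",w),("s",s)):
    for q in("handle","index"):
      for d in env.tip_of(q,c)[:1]:
        p=world(c,d["location"])[:3]; print(n,q,round(d["conf"],2),"x",(p[:2]@X).round(4),"y",(p[:2]@Y).round(4),p[2].round(3))
print(o["t"],o["force"],o["moment"])
f=np.hstack([w["frame"][240:480,120:520],cv2.resize(s["frame"][215:290,260:385],(400,240),interpolation=cv2.INTER_CUBIC)])
cv2.imwrite("pics/h.png",f[:,:,::-1])
E
python3 hd.py
```

```text
w handle 0.81 x 0.5285 y 0.1936 0.053
w index 0.86 x 0.6212 y 0.1912 0.047
s index 0.68 x 0.6174 y 0.1969 0.049
w handle 0.88 x 0.5249 y 0.1931 0.052
w index 0.63 x 0.6207 y 0.193 0.05
s index 0.78 x 0.617 y 0.1947 0.046
w handle 0.97 x 0.5278 y 0.1926 0.053
w index 0.96 x 0.6183 y 0.1917 0.044
s index 0.9 x 0.6159 y 0.195 0.046
w handle 0.82 x 0.5261 y 0.1909 0.052
w index 0.81 x 0.6202 y 0.1963 0.045
s index 0.64 x 0.618 y 0.1971 0.047
15.9333 [-14.87453973  -1.18544455  16.39722189] [-0.18376946  1.82890105 -0.00607884]
```

View pics/h.png

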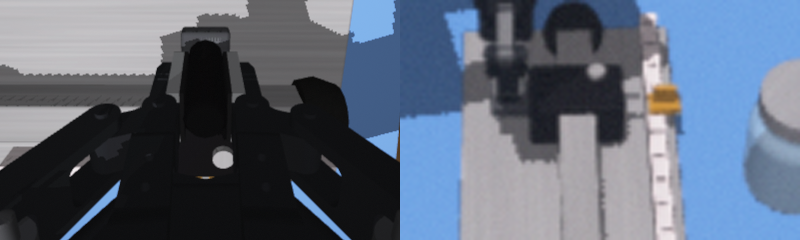

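The wrist view shows the post between the pads. The side view shows the leg at the mark, but the lever has only travelled about 30 of 35 mm, because the arm yields under friction. I'll push further, lifting slightly to relieve the vertical load.

drive_tool(
  dp=[
    [0,0,0.05],
    [0.06,-0.022,0],
    [0.06,-0.022,0],
    [0,0,0],
    [0,0,0],
  ],
  rot=[
    [0,0,0],
    [0,0,0],
    [0,0,0],
    [0,0,0],
    [0,0,0],
  ],
  hand=[-1,-1,-1,-1,-1],
)

```text
t: 16.65
ee_pos: [0.5644, -0.0019, 0.24]
tool_rot: [-179.8, -1.1, 159.8]
force: [-19.2, -1.6, 14.8]
gripper_width: 0.0168
grip_force: 70.5
```

```bash
cat > st.py <<'E'
from h import *
Y=np.array([.3444,.9388]); X=np.array([.9388,-.3444])
o=env.get_obs(); R=Ro.from_euler("xyz",o["tool_rot"],degrees=True).as_matrix(); e=np.array(o["ee_pos"]); g=e+R[:,2]*.155; f=np.array(o["force"]); m=np.array(o["moment"])
print(o["t"],"ee",e[:2]@X,e[:2]@Y,e[2],"grasp",g[:2]@X,g[:2]@Y,g[2],"f",f[:2]@X,f[:2]@Y,f[2],"m",m[:2]@X,m[:2]@Y,m[2],o["tool_rot"],o["gripper_width"])
E
python3 st.py
```

```text
16.65 ee 0.5305458335720266 0.19264659878407317 0.23995486820984782 grasp 0.5276258173155522 0.19198377133189756 0.0849837942073432 f -17.454848090895787 -8.110164793263245 14.800633639256747 m -0.7054303340599952 2.208394674209107 -0.04938903155119451 [-179.75388305   -1.07923214  159.79615666] 0.01680532283137163
```

```bash
python3 - <<'E'
from h import *
Y=np.array([.3444,.9388]); X=np.array([.9388,-.3444])
F=0
for i in range(6):
    o,c=wrist(); F=F+c["frame"]/6.
F=np.clip((F/255)**.45*255,0,255)[:,:,::-1]
a,b,k=265,255,6
im=cv2.resize(F[a:a+95,b:b+130].astype(np.uint8),None,fx=k,fy=k,interpolation=cv2.INTER_CUBIC)
def P(x,y,z): u=px(c,[*(X*x+Y*y),z]); return tuple(int(v) for v in ((u-[b,a]+.5)*k))
def poly(pts,col): cv2.polylines(im,[np.array([P(*p) for p in pts])],True,col,1)
y0=.1925
poly([(.575+i*.032,y0+j*.02,.058) for i,j in((-1,-1),(-1,1),(1,1),(1,-1))],(255,255,0))
th=np.linspace(0,6.28,40)
for x,col in((.530,(0,255,0)),(.525,(0,0,255))):
    for z in(.051,.106): poly([(x+.009*np.cos(t),y0+.009*np.sin(t),z) for t in th],col)
cv2.imwrite("pics/ov.png",im)
E
```

```text
(no output)
```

View pics/ov.png

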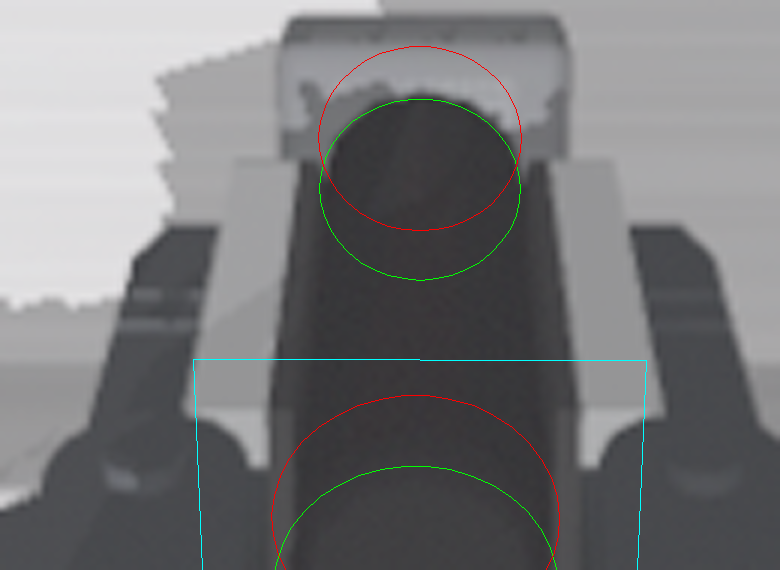

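The overlay shows the post's foot edge at overlay row 95, matching the closed hypothesis (green, x=.530) rather than the 5 mm-short one (red). As a check, I'll measure the travel the same way from the first wrist image.

```bash
python3 st.py; python3 - <<'E'
from h import *
Y=np.array([.3444,.9388]); X=np.array([.9388,-.3444])
o,c=wrist(); p=ray(c,(255+420/6-.5,280.3),.051)[:2]; print("now",p@X+.009,p@Y)
def past(pos,rot,u):
    T=np.eye(4); T[:3,:3]=Ro.from_euler("xyz",rot,degrees=True).as_matrix(); T[:3,3]=pos
    c["extrinsics"]=np.linalg.inv(T@np.array(c["T_tool_cam"])); p=ray(c,u,.051)[:2]; print("past",p@X+.009,p@Y)
g=cv2.imread("pics/w1.png").mean(2); print(g[200:216,328].round())
for r in(204.5,205.5,206.5): past([.50019558,-.08898842,.4048484],[179.992,.018,159.794],(328.3,r))
g=cv2.imread("pics/w2.png").mean(2); print(g[284:300,319].round())
for r in(289.5,291.5): past([.49616943,-.08143888,.23663945],[-180,-.4,159.8],(319,r))
E
```

```text
16.95 ee 0.5305084080237903 0.19263375489796178 0.23993996318559194 grasp 0.527611580139642 0.19196480973899913 0.08496848026464182 f -18.014674913554376 -6.272719526138512 14.074959273895375 m -0.7398092872516372 2.1234188395208937 -0.020488062954127202 [-179.75168257   -1.0706688   159.79895508] 0.01631749503462572
now 0.5295559322273954 0.1925002567733134
[53. 34. 54. 67. 72. 67. 38.  8.  8.  9.  8.  7.  8.  8.  8.  8.]
past 0.4975134827088655 0.09315800382304548
past 0.4985281620494783 0.0931602156792842
past 0.49954483715610876 0.0931624318860082
[74. 77. 79. 68. 58. 50. 28.  8. 10.  9.  7.  8. 10.  9.  9.  8.]
past 0.49880905374875517 0.09222526555165317
past 0.49996913204137416 0.09221763652759182
```

The tool and the wrist camera both give about 30.5 mm of lever travel up to a hard stop. The post is now 45.4 mm from the leg's centre line, which is fully closed; it was about 76 mm at the start, so the lever began slightly in. I'll make a small y correction and do a last check.

drive_tool(
  dp=[
    [0.007,0.02,0],
    [0,0,0],
    [0,0,0],
    [0,0,0],
  ],
  rot=[
    [0,0,0],
    [0,0,0],
    [0,0,0],
    [0,0,0],
  ],
  hand=[-1,-1,-1,-1],
)

```text
t: 17.33
ee_pos: [0.5646, -0.0014, 0.24]
tool_rot: [-179.7, -1.1, 159.8]
force: [-19.7, 0.6, 13.8]
gripper_width: 0.0159
grip_force: 70.4
```

```bash
python3 avg.py 8 pics/a5.png; python3 st.py; python3 - <<'E'
from h import *
Y=np.array([.3444,.9388]); X=np.array([.9388,-.3444])
G=np.load("avg.npy").mean(2)
for x in(332,333,334): print(x,G[240:250,x].round())
c=env.read_camera("side")
for x in(303,326,327):
    v=G[230:241,x]; hi,lo=v[:2].mean(),v[-2:].mean(); r=229.5+((v-lo)/(hi-lo)).sum(); p=ray(c,(x,r),.058)[:2]; print(x,r,(p@Y-.02).round(4))
v=G[238,295:340].round(); print(v)
E
```

```text
18.5333 ee [0.5306 0.1931] [-19.93830063   1.06792569  13.80003584]
mark 8 [ 6.295e-01  1.940e-01 -3.000e-04] [ 6.299e-01  1.939e-01 -3.000e-04] [0.0013 0.0009 0.001 ]
index 7 [0.6169 0.1949 0.0484] [0.6172 0.1944 0.0481] [0.0013 0.0008 0.0011]
gap -0.0009553380327960992
pred mark top [340.35 242.17] index [334.49 243.03] 1cm y [340.05 238.66]
18.5333 ee 0.530550750206199 0.19307541054079447 0.23994497379321084 grasp 0.5276634168498993 0.19234724485350665 0.08497358063384741 f -19.08587023994835 -5.864182099035458 13.800035838543245 m -0.7871523185170258 2.1382106190450565 -0.05935319964441607 [-179.72984974   -1.06715311  159.8019267 ] 0.01641866061696492
332 [158. 172. 171. 165. 125. 124. 162. 172. 171. 166.]
333 [160. 171. 172. 166. 124. 127. 163. 172. 173. 168.]
334 [167. 170. 169. 166. 130. 130. 163. 172. 173. 171.]
303 235.08851674641147 0.1916
326 234.79078287697646 0.1909
327 234.7210200927357 0.1911
[ 36.  36.  37.  39.  50.  38.  31.  29.  32.  31.  31.  32.  30.  31.
  32.  31.  31.  32.  32.  32.  32.  34.  40.  68. 128. 151. 160. 142.
 100.  54.  39.  38.  37.  38.  57.  83.  92.  93.  93. 100. 113. 200.
 228. 231. 232.]
```

```bash
python3 -c "
from station import env
print(env.finish_job())"
```

```text
the job is handed in; nothing more can be done
None
```

I handed the job in with the handle still gripped at about 70 N, the leg about 1 mm or less from the mark, and the lever against its hard stop, which I read as fully shut; it travelled about 30.5 mm rather than 35 mm, apparently because it started slightly in. The bottle, jar and carton were not touched.

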